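# Refit the mended gas-ring knob and hold it pressed

### The arm

A 7-joint arm with a two-finger parallel gripper is mounted at the origin on the work surface. World frame = base frame: x ahead of the robot, y to its left, z up, the work surface at z = 0. Lengths are in m, angles in rad, forces in N, time in s.
With the tool pointing down it reaches from about 0.4 to 0.85 m from the base axis. Payload 10.4 kg.
Tool frame: the origin (TCP) lies at the very end of the fingers, on their centre line; the grasp point (between the pads) lies 19 mm behind it; z points along the fingers, y is the line along which they close (so a half turn about z gives the same grasp; the last joint's range is limited). The gripper opens to 87 mm and grips with 3 to 60 N. Pads are 19 mm wide; open, the fingers measure 117 mm over their backs; the gripper's body (75 mm by 190 mm) begins 51 mm behind the grasp point.
Start: joints at [-1.366, 0.332, -0.065, 1.46, 0.022, 1.35, -0.088], TCP at [0.141, 0.609, 0.223] pointing down, gripper open.
Joint ranges: [-2.6, 2.6], [-0.5, 2.12], [-1.47, 1.34], [0.16, 2.42], [-1.27, 4.41], [0.06, 2.06], [-2.6, 2.6]. Speed limits (rad/s): [2.22, 2.22, 2.79, 2.79, 3.14, 3.14, 3.14].

### API

Orientations are given as a unit quaternion [x, y, z, w].
In Python, from bench import r gives the robot as it stands.
- The arm moves only by the shell command python3 -m crank 'ROWS' [FORCE]. ROWS is JSON, a list that holds one entry, the list of rows, each a list of 5 numbers: the shift along the tool's x, y, z in mm, then the turn about the tool's z in degrees, then the opening, from -1 (shut) to 1 (fully open). A call has 1 to 20 rows; each row is the pose to reach, as a shift and turn from the pose commanded when the call began, along the tool's axes at that moment; what a row does not reach only later rows make up. A row lasts 1/10 s, in which the tool goes at most 50 mm and 8.59 degrees, less where a joint would pass 70% of its speed; a pose out of reach is approached as far as the arm can. A call with a gripper value outside its range is refused whole. The fingers move at their own pace and stop on an object; FORCE is the grip in N (left out, the last holds). Time passes only in rows, so rows that repeat a pose let the fingers close. It gives the time, the measured TCP pose, the force, the opening and the grip force at its end, in the units of the state.
- r.read_state(): the state, without advancing time (a new reading comes with each control period).
- r.camera(name): name is "scene" or "top"; returns a dict with "image" (480x640x3 uint8, red, green, blue), "vfov" (degrees; the focal length in pixels is half the picture's height over the tangent of half this angle, whatever the lens; pixels are square), "cx", "cy" (the principal point, pixels), "eye" and "attitude" of the camera in the world. Camera axes: x right, y down, z forward; pixel columns grow to the right and rows downward; lengths in m; the calibration is good to about 2 mm. A picture is of the moment at which its call begins. There is no depth.
- r.close_job(): hands the job in; it is judged then, once.
The state is a dict: "time": time; "joint_positions": joint angles; "joint_vel": joint speeds; "joint_torque": joint torques, N m; "ee_pos": TCP position; "eef_rot": TCP orientation; "ft_force": force on the tool from outside, world axes, zero at the start; "torque": the same for the moment, N m; "width": finger opening in m; "grip_force": force on a finger pad.
Only numpy, scipy, OpenCV 4.12 (cv2) and the standard library are available. Lean on these libraries where they do the work, as an engineer would, in place of code of your own. Each camera call takes 0.05 s, during which the arm holds its last target. There are 200 camera calls.

### The job

The knob of the table-top gas ring has been glued and is now set: slide the far jaw of the blue clamp well open and lift the knob out. Turn the knob so that its red pointer matches the red mark beside the bare D-shaped valve shaft, push it fully home on the shaft and keep pressing it down against the valve's spring, as you would when lighting the ring; finish while still holding it pressed well down, without letting go. Leave the glue bottle, the white pot and the small bowl where they stand.

Things in the scene. Friction and masses are not known exactly. Their poses are not given: they have to be found in the camera images.
- clamp: blue clamp fixed to the worktop, plate 185 x 84 mm, 12 mm thick; the knob stands loose on it between the jaws, near the origin (centre of the knob's place, underside of the plate). x axis: the way the far steel jaw slides open. The shut jaw's lip reaches 5 mm over the knob's skirt, so the knob cannot be lifted until the jaw slides back; the low near jaw is fixed and has no lip
- jaw_post (a point): Round dark upright post, 14 mm in diameter, 35 mm tall, standing on the sliding steel jaw (jaw top 38 mm above the worktop). The point is on the post's axis, 17 mm above the jaw's top, 18 mm below the post's top. x axis: the way the jaw slides open, away from the knob; z up. The post is 50 mm from the knob's axis while the jaw is shut
- jaw (a joint): travel of the sliding jaw in m: about 0 shut, 0.045 fully open; it stays where it is left (friction about 2.5 N). Well open means more than about 0.02
- knob_mid (a point): Black knob: the point on its axis half-way up its 42 mm height. Round skirt 54 mm in diameter, 18 mm high; on it a grip bar 40 mm long (along x), 12 mm thick (along y), 24 mm high. The bar's +x end is red: the pointer. z up, about 70 g. D-shaped bore from below, 14 mm deep, 17.4 mm wide, mouth chamfered 2 mm, its flat 2.7 mm from the axis on the pointer's side
- knob_seat (a point): the inner end (roof) of the knob's bore, on its axis, 14 mm above the knob's underside and 7 mm below point knob_mid; axes as point knob_mid
- knob: the same black knob; origin on its axis at the underside, 21 mm below point knob_mid, same axes; at the start 12 mm above the worktop
- gas_ring: silver table-top gas ring, fixed; front deck 60 mm above the worktop (110 mm deep), 260 mm wide, the burner part behind it 70 mm high. Origin on the worktop under the valve shaft; x to the burner. A black collar (44 mm wide, 2 mm high) round the shaft's foot turns with the shaft and bears a red mark on the side of the flat
- shaft_tip (a point): Top, on the axis, of the upright brass D-shaped valve shaft: 16 mm in diameter, flat 2 mm from the axis on the +x side, tip chamfered 2 mm, 24 mm above the deck at rest. z up. The knob fits freely only with its x axis pointing the same way as this x axis, within about 6 degrees (0.7 mm radial clearance); home means knob_seat meets this point. Stiff to turn (0.12 N m); sinks as it is pressed
- valve_press (a joint): how far the shaft is pressed down, in m: 0 at rest, 0.007 at the stop; spring about 3 N at rest rising to 11.4 N at the stop. Well down means more than about 0.0045
- glue: small white glue bottle with an orange cap, 38 mm across, 85 mm tall, standing beside the clamp; origin at the centre of its underside; to be left alone
- ramekin: white ceramic pot, 70 mm across, 40 mm tall, standing on the other side of the clamp; origin at the centre of its underside; to be left alone
- pan: small steel bowl, 110 mm across, 33 mm tall, standing on the pan support of the gas ring; origin at the centre of its underside; to be left alone
Mind the look-alikes: they are no part of the job. Of the things that look like the clamp, take the one that is farthest to the robot's right at the start. Leave any pink or purple look-alike of the knob alone.

How it is judged:
By the outcome, as a careful person would: the job done as asked, in the order asked, and still so for the second after the job is handed in, while the arm keeps its last pose, push and grip.
It also fails if it takes over 56 s, if anything falls off the work surface, if the arm or the gripper's body presses on something with over 40 N, if the wrist force passes 120 N, or if a joint passes its speed limit or range.

## Working session

There is one attempt and no reset: what is moved stays moved. The work goes in short steps, Python scripts to look and compute and a shell command to move; the robot and the scene stay as the last step left them, time stands still between calls to the robot, and variables do not carry over. Pictures are saved under pics/ and viewed, at most 10 in all, crops included, and the job is handed in when it is done.

```bash
mkdir -p pics; ls; python3 - <<'E'
from bench import r
import cv2
for n in("scene","top"):
    c=r.camera(n); cv2.imwrite(f"pics/{n}0.png",c["image"][:,:,::-1]); print(n,[c[k] for k in("vfov","cx","cy","eye","attitude")])
print(r.read_state())
E
```

```text
pics
scene [53.290332852340015, 318.919294365451, 243.2371353038747, array([0.93485264, 0.6334411 , 1.10418334]), array([ 0.37564367,  0.88371064, -0.25838023, -0.10576858])]
top [50.13534360340436, 317.6629892922202, 242.92193663291562, array([0.1876238 , 0.16976275, 1.7228653 ]), array([ 0.71192724, -0.69545108,  0.07068691, -0.06716216])]
{'time': 0.1, 'joint_positions': array([-1.36560083,  0.3328071 , -0.06467314,  1.46084331,  0.02161755,
        1.34990259, -0.08851997]), 'joint_vel': array([-6.87279669e-04, -5.63836494e-04,  1.18673315e-03, -1.88850239e-03,
        8.03803030e-05,  2.36463306e-04, -1.14426740e-04]), 'joint_torque': array([ 1.96060726e-03, -6.24556160e+01,  2.47147784e-02, -3.90715349e+01,
       -6.15548179e-02,  3.66872759e-02,  7.35461595e-05]), 'ee_pos': array([0.14109191, 0.60851625, 0.22184111]), 'eef_rot': array([ 1.13662844e-01,  9.93519179e-01, -6.31591510e-04, -3.06375933e-05]), 'ft_force': array([-0.01762105, -0.15019526, -0.10835919]), 'torque': array([ 0.03349485, -0.02702665, -0.03468426]), 'grip_force': 0.0, 'width': 0.08688946742863324}
```

View pics/scene0.png

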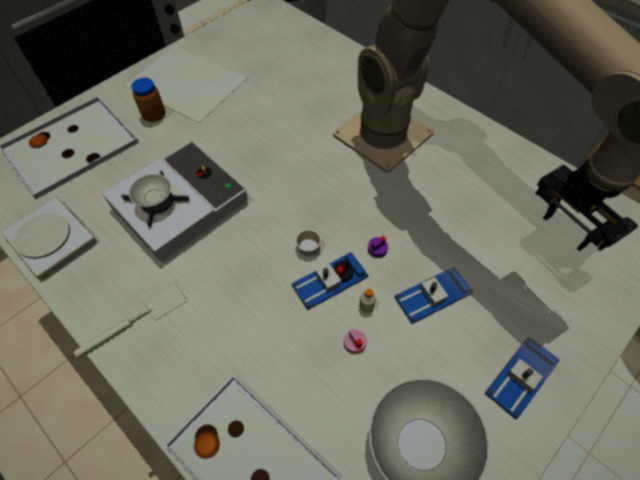

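View pics/top0.png

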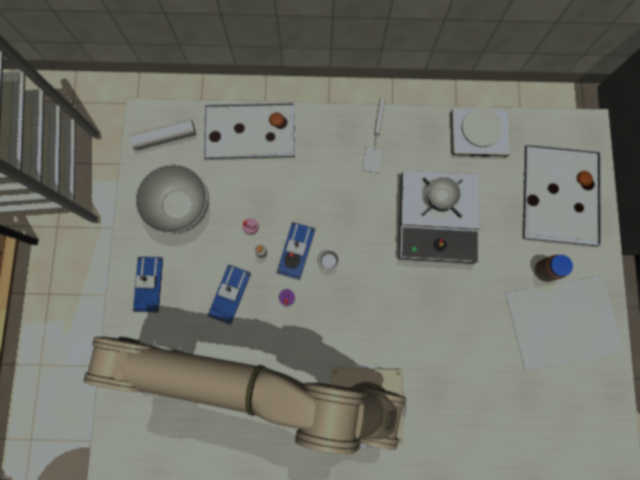

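The target clamp, with the black knob and farthest right, is at top (296,250) and scene (330,280). The ring's shaft is at top (440,244) and scene (203,172). I'll zoom in next.

```bash
cat >h.py <<'E'
import numpy as np,cv2
from scipy.spatial.transform import Rotation as R
from bench import r
def cam(n):
    c=r.camera(n); c["R"]=R.from_quat(c["attitude"]).as_matrix(); c["f"]=240/np.tan(np.radians(c["vfov"])/2); return c
def ray(c,u,v,z):
    d=c["R"]@[(u-c["cx"])/c["f"],(v-c["cy"])/c["f"],1]; e=np.array(c["eye"]); return (e+d*(z-e[2])/d[2])
def proj(c,p):
    q=c["R"].T@(np.array(p)-c["eye"]); return q[:2]/q[2]*c["f"]+[c["cx"],c["cy"]]
def crop(c,u,v,w,h,s): return cv2.resize(c["image"][v:v+h,u:u+w,::-1],None,fx=s,fy=s,interpolation=cv2.INTER_CUBIC)
E
python3 - <<'E'
from h import *
t=cam("top");s=cam("scene")
m=np.vstack([np.hstack([crop(t,262,215,80,60,5),crop(s,290,230,80,60,5)]),np.hstack([crop(t,400,215,80,60,5),crop(s,165,140,80,60,5)])])
cv2.imwrite("pics/z1.png",m)
# base plate check, known origin; tcp
print(proj(t,[0,0,0]),proj(s,[0,0,0]),proj(s,r.read_state()["ee_pos"]))
for n,u,v,z in[("knob",293,259,.03),("ring",440,244,.08)]: print(n,ray(t,u,v,z))
for n,u,v,z in[("knob",344,271,.03),("ring",203,172,.08)]: print(n,ray(s,u,v,z))
E
```

```text
[365.12043521 404.89378993] [382.45459195 134.34215037] [563.64901622 231.83155959]
knob [0.46577848 0.24626468 0.03      ]
ring [ 0.51868289 -0.23455139  0.08      ]
knob [0.46602456 0.25851406 0.03      ]
ring [ 0.52752009 -0.22397755  0.08      ]
```

View pics/z1.png

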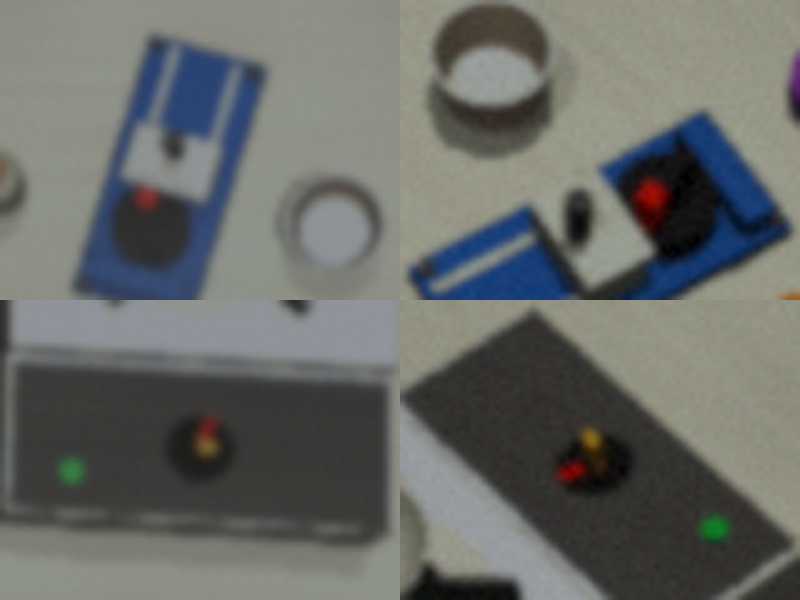

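```bash
python3 - <<'E'
from h import *
def test(c,a,b,N=15,w=9):
    g=cv2.GaussianBlur(cv2.cvtColor(c["image"],cv2.COLOR_RGB2GRAY),(0,0),1.2).astype(np.float32)
    a=np.array(a,float);b=np.array(b,float);d=(b-a)/np.linalg.norm(b-a);n=np.array([-d[1],d[0]]);o=[]
    s=np.arange(-w,w+.1,.25)
    for t in np.linspace(0,1,N):
        p=a+t*(b-a)+s[:,None]*n
        v=cv2.remap(g,p[:,0].astype(np.float32)[None],p[:,1].astype(np.float32)[None],1)[0]
        o.append(s[np.argmax(abs(np.gradient(v)))])
    print(np.array(o))
t=cam("top");s=cam("scene")
test(t,(128,100),(90,470));test(t,(608,110),(632,420));test(t,(130,98),(600,108))
test(t,(525,147),(601,152));test(s,(20,265),(180,455));test(s,(280,2),(540,150))
E
```

```text
[1.25 1.   1.   1.5  3.5  4.   1.   4.25 3.75 9.   7.25 3.5  3.75 0.
 2.5 ]
[ 0.   -1.   -1.25 -1.5  -1.75 -2.   -2.   -2.75 -3.   -3.25 -3.5  -3.75
 -3.75 -9.   -7.75]
[ 1.25  0.75  2.    3.25  4.5   0.75  1.    2.25  1.25  2.    2.25  1.5
  1.75 -3.    0.5 ]
[-2.75  0.   -0.25  0.5   0.25  0.75  1.5   0.75  1.5   1.5   1.75  1.5
  2.25 -1.25  1.75]
[ 3.   -3.75  3.5   4.25  5.5   6.5   6.25  7.25  8.    8.    8.5   9.
  8.75  9.    6.5 ]
[-3.   -3.25 -3.25 -3.   -3.25 -3.5  -0.5   2.   -3.   -3.25 -3.   -3.25
 -3.   -3.   -3.25]
```

```bash
python3 - <<'E'
from h import *
t=cam("top");s=cam("scene")
def tri(n,a,b,z):
    print(n,"top@z",ray(t,*a,z)[:2].round(4),"sc@z",ray(s,*b,z)[:2].round(4))
    A=[];B=[]
    for c,q in((t,a),(s,b)):
        d=ray(c,*q,0)-c["eye"];d/=np.linalg.norm(d);P=np.eye(3)-np.outer(d,d);A.append(P);B.append(P@c["eye"])
    print("   tri",np.linalg.lstsq(np.vstack(A),np.hstack(B),rcond=None)[0].round(4))
tri("post",(296,242.6),(325.2,269.6),.073)
tri("shaft",(441.2,243.6),(203,167),.084)
tri("pointer",(291,254),(339.6,267.6),.054)
tri("green",(400+70/5-.4,215+170/5-.4),(165+313/5-.4,140+228/5-.4),.06)
tri("mark",(400+207/5-.4,215+126/5-.4),(165+172/5-.4,140+171/5-.4),.062)
tri("ramekin rim",(262+330/5-.4,215+225/5-.4),(290+92/5-.4,230+55/5-.4),.04)
tri("collar",(400+201/5-.4,215+147/5-.4),(165+194/5-.4,140+164/5-.4),.062)
a=ray(t,262+73/5,215+290/5,.012);b=ray(t,262+152/5,215+38/5,.012);print("axis",np.degrees(np.arctan2(*(b-a)[[1,0]])),np.linalg.norm(a-b))
hsv=cv2.cvtColor(t["image"],cv2.COLOR_RGB2HSV);m=((hsv[...,0]>100)&(hsv[...,0]<125)&(hsv[...,1]>120)).astype(np.uint8)
sub=np.zeros_like(m);sub[218:285,272:320]=m[218:285,272:320]
p=cv2.boxPoints(cv2.minAreaRect(cv2.findNonZero(sub)));w=np.array([ray(t,*q,.012)[:2] for q in p]);print(w.round(4),w.mean(0),np.linalg.norm(w[1]-w[0]),np.linalg.norm(w[2]-w[1]))
for d in (w[1]-w[0],w[2]-w[1]):print(np.degrees(np.arctan2(d[1],d[0])))
E
```

```text
post top@z [0.5134 0.2362] sc@z [0.514  0.2374]
   tri [0.5135 0.2365 0.0714]
shaft top@z [ 0.5193 -0.2375] sc@z [ 0.5175 -0.2352]
   tri [ 0.5183 -0.2365  0.084 ]
pointer top@z [0.4784 0.2523] sc@z [0.477  0.2523]
   tri [0.4779 0.2526 0.0556]
green top@z [ 0.5051 -0.1518] sc@z [ 0.503  -0.1532]
   tri [ 0.5044 -0.1511  0.0631]
mark top@z [ 0.5366 -0.2426] sc@z [ 0.5325 -0.242 ]
   tri [ 0.5347 -0.2406  0.0655]
ramekin rim top@z [0.4649 0.1309] sc@z [0.4685 0.1313]
   tri [0.4661 0.13   0.0357]
collar top@z [ 0.5223 -0.2383] sc@z [ 0.5205 -0.237 ]
   tri [ 0.5214 -0.2374  0.0628]
axis -15.152567551335068 0.1814037970848605
[[0.4279 0.2968]
 [0.5953 0.2537]
 [0.5744 0.1793]
 [0.4077 0.2238]] [0.50134958 0.23840171] 0.1729143915172742 0.07724140168654979
-14.45533536077831
-105.69745962556439
```

```bash
cat >>h.py <<'E'
def rel(p,yaw):
    "shift in mm in tool axes and turn (deg) from present pose to TCP p with tool x at yaw (deg)"
    s=r.read_state();M=R.from_quat(s["eef_rot"]).as_matrix();y0=np.degrees(np.arctan2(M[1,0],M[0,0]))
    return (M.T@(np.array(p)-s["ee_pos"])*1e3).round(1),round(((y0-yaw)+90)%180-90,2),"yaw0",round(y0,2)
E
python3 -c "
from h import *
print(rel([.5137,.2365,.14],164.8));print(rel([.5137,.2365,.046],164.8))"
```

```text
(array([-447. , -278.5,   82.5]), np.float64(2.15), 'yaw0', np.float64(166.95))
(array([-447. , -278.5,  176.5]), np.float64(2.15), 'yaw0', np.float64(166.95))
```

```bash
python3 -m crank '[[[-447,-278.5,60,2.1,0.15],[-447,-278.5,60,2.1,0.15],[-447,-278.5,60,2.1,0.15],[-447,-278.5,60,2.1,0.15],[-447,-278.5,60,2.1,0.15],[-447,-278.5,60,2.1,0.15],[-447,-278.5,60,2.1,0.15],[-447,-278.5,60,2.1,0.15],[-447,-278.5,60,2.1,0.15],[-447,-278.5,60,2.1,0.15],[-447,-278.5,60,2.1,0.15],[-447,-278.5,60,2.1,0.15],[-447,-278.5,82,2.1,0.15],[-447,-278.5,82,2.1,0.15],[-447,-278.5,82,2.1,0.15],[-447,-278.5,82,2.1,0.15]]]' 20; python3 - <<'E'
from h import *
t=cam("top");s=cam("scene")
print(rel([.5137,.2365,.046],164.8), r.read_state()["width"])
cv2.imwrite("pics/z2.png",np.hstack([crop(t,255,205,80,100,5),crop(s,290,200,80,100,5)]))
p=r.read_state()["ee_pos"];print((proj(t,p)-[255,205])*5,(proj(s,p)-[290,200])*5+[400,0])
E
```

```text
time: 2.0
ee_pos: [0.5137, 0.2374, 0.1415]
eef_rot: [0.131, 0.991, 0.0, 0.0]
ft_force: [0.7, -0.2, -0.2]
width: 0.0498
grip_force: 0.0
(array([ 0.1, -0.8, 95.4]), np.float64(0.08), 'yaw0', np.float64(164.88)) 0.049807477471269616
[199.8116701  166.02950304] [576.39685732 276.13330928]
```

View pics/z2.png

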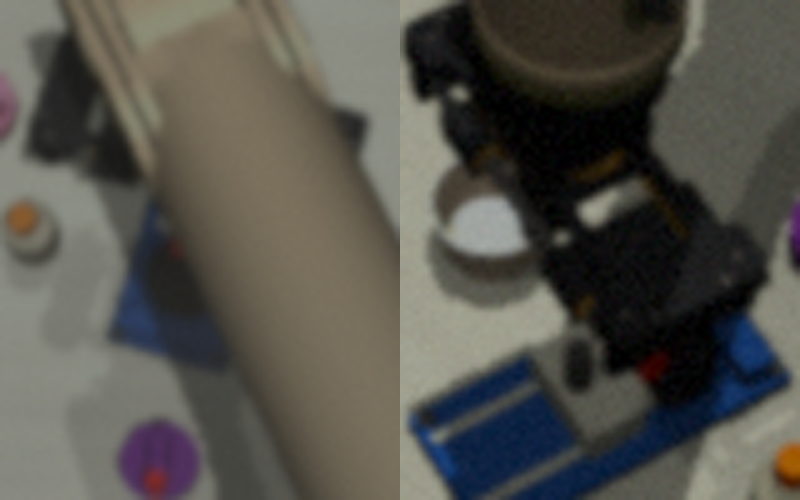

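The scene view shows the fingers above the post: projected TCP at crop (576,276), post top at (578,345). The arm blocks the top view. I'll descend, grip the post and slide it.

```bash
python3 -m crank '[[[0,-1,45,0,0.15],[0,-1,80,0,0.15],[0,-1,94,0,0.15],[0,-1,94,0,0.15],[0,-1,94,0,-1],[0,-1,94,0,-1],[0,-1,94,0,-1],[0,-1,94,0,-1],[0,-1,94,0,-1],[0,-1,94,0,-1]]]' 20
```

```text
time: 3.1
ee_pos: [0.5141, 0.2377, 0.0471]
eef_rot: [0.131, 0.991, 0.002, 0.001]
ft_force: [2.7, 6.1, -1.4]
width: 0.0134
grip_force: 20.0
```

```bash
python3 -m crank '[[[-8,0,0,0,-1],[-16,0,0,0,-1],[-24,0,0,0,-1],[-32,0,0,0,-1],[-40,0,0,0,-1],[-42,0,0,0,-1],[-42,0,0,0,-1],[-42,0,0,0,-1]]]'
python3 -m crank '[[[0,0,0,0,0.1],[0,0,0,0,0.1],[0,0,0,0,0.1],[0,0,-50,0,0.1],[0,0,-100,0,0.1],[45,0,-110,0,0.1],[90,0,-110,0,0.1],[140,0,-110,0,0.1],[190,0,-110,0,0.1],[190,0,-110,0,0.1]]]'
python3 - <<'E'
from h import *
t=cam("top");s=cam("scene")
cv2.imwrite("pics/z3.png",np.hstack([crop(t,255,205,80,80,5),crop(s,290,220,80,80,5)]))
E
```

```text
time: 3.9
ee_pos: [0.5546, 0.2268, 0.0471]
eef_rot: [0.131, 0.991, 0.001, 0.001]
ft_force: [2.5, 6.0, -1.5]
width: 0.0132
grip_force: 20.0
time: 4.9
ee_pos: [0.3652, 0.2762, 0.1565]
eef_rot: [0.129, 0.992, 0.0, -0.001]
ft_force: [0.3, 0.9, 0.5]
width: 0.0477
grip_force: 0.0
```

View pics/z3.png

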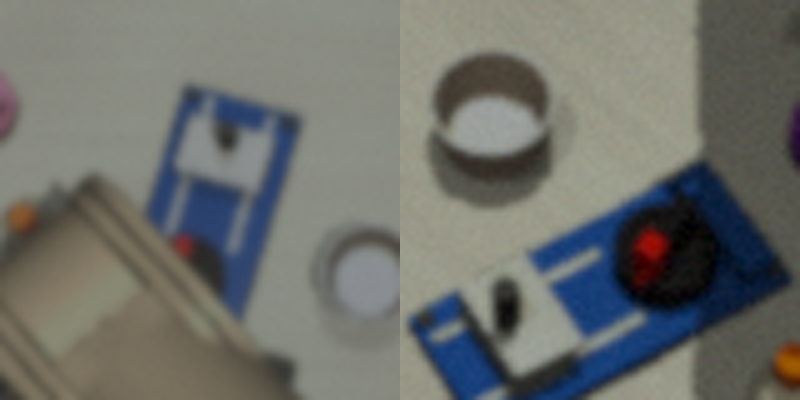

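Scene shows the jaw well open, with its post at crop (506,305). The knob is clear: skirt centre about (666,248), red tip about (652,245).

```bash
python3 - <<'E'
from h import *
t=cam("top");s=cam("scene")
print("skirt top",ray(t,292,259.6,.028),"scene",ray(s,342.8,269.2,.025))
# red and dark blob centroids in scene
im=s["image"].astype(int);hsv=cv2.cvtColor(s["image"],cv2.COLOR_RGB2HSV)
def cen(m,u0,v0,u1,v1,w=None):
    k=np.zeros(m.shape,bool);k[v0:v1,u0:u1]=m[v0:v1,u0:u1];v,u=np.nonzero(k);return u.mean(),v.mean(),len(u)
red=(im[...,0]>90)&(im[...,1]<60);dark=(im.max(2)<70)|red
a=cen(red,330,255,360,285);b=cen(dark,332,257,356,283);print(a,b)
print("red",ray(s,a[0],a[1],.048),"sil",ray(s,b[0],b[1],.028))
# shaft mark: saturated weights, both cams, upscaled threshold-free
for c,box in((t,(425,230,456,256)),(s,(190,160,220,190))):
    u0,v0,u1,v1=box;I=c["image"][v0:v1,u0:u1].astype(float);w=np.clip(I[...,0]-1.6*np.maximum(I[...,1],I[...,2])-15,0,None)
    V,U=np.mgrid[v0:v1,u0:u1];u,v=(U*w).sum()/w.sum(),(V*w).sum()/w.sum();print("mark",u,v,ray(c,u,v,.062))
    bw=np.clip(np.minimum(I[...,0],I[...,1])-1.6*I[...,2]-10,0,None);u,v=(U*bw).sum()/bw.sum(),(V*bw).sum()/bw.sum();print("brass",u,v,ray(c,u,v,.084))
E
```

```text
skirt top [0.46399523 0.24963242 0.028     ] scene [0.46206765 0.25094796 0.025     ]
(np.float64(339.56), np.float64(268.6), 25) (np.float64(345.22090729783037), np.float64(270.00788954635107), 507)
red [0.47653663 0.25201395 0.048     ] sil [0.46082478 0.25811204 0.028     ]
mark 441.02784810126576 240.15189873417722 [ 0.53537819 -0.24269389  0.062     ]
brass 440.8715596330276 243.92660550458717 [ 0.51818953 -0.23641868  0.084     ]
mark 198.9564299424184 173.8151631477927 [ 0.53259728 -0.24205253  0.062     ]
brass 203.08644565673518 168.2224087284935 [ 0.52020348 -0.23142948  0.084     ]
```

```bash
python3 -c "
from h import *
print(rel([.4645,.2495,.10],192));print(rel([.4645,.2495,.032],192))"
```

```text
(array([-96.1,   0.9,  56.8]), np.float64(-27.23), 'yaw0', np.float64(164.77))
(array([-96.1,   0.9, 124.8]), np.float64(-27.23), 'yaw0', np.float64(164.77))
```

```bash
python3 -m crank '[[[-45,1,20,-8,0],[-90,1,45,-16,0],[-96,1,57,-24,0],[-96,1,57,-27,0],[-96,1,80,-27,0],[-96,1,105,-27,0],[-96,1,118,-27,0],[-96,1,124,-27,0],[-96,1,124,-27,0],[-96,1,124,-27,0]]]' 5
python3 -m crank '[[[0,0,0,0,-1],[0,0,0,0,-1],[0,0,0,0,-1],[0,0,0,0,-1],[0,0,0,0,-1],[0,0,0,0,-1],[0,0,0,0,-1]]]' 5
```

```text
time: 6.1
ee_pos: [0.4642, 0.2504, 0.0334]
eef_rot: [-0.103, 0.995, 0.0, 0.001]
ft_force: [-0.1, 0.3, -1.0]
width: 0.0435
grip_force: 0.0
time: 6.8
ee_pos: [0.4635, 0.2504, 0.0327]
eef_rot: [-0.103, 0.995, 0.0, 0.0]
ft_force: [-0.3, 0.4, 1.6]
width: 0.0125
grip_force: 5.0
```

```bash
python3 -m crank '[[[0,0,0,0,-1],[0,0,0,0,-1],[0,0,0,0,-1],[0,0,-15,0,-1],[0,0,-40,0,-1],[0,0,-80,0,-1],[0,0,-110,0,-1],[0,0,-120,0,-1],[0,0,-120,0,-1]]]' 45
python3 -c "
from h import *
print(rel([.521,-.2372,.16],166));"
```

```text
time: 7.7
ee_pos: [0.4641, 0.2504, 0.1533]
eef_rot: [-0.103, 0.995, 0.001, 0.001]
ft_force: [0.2, 0.1, -1.0]
width: 0.0114
grip_force: 45.2
(array([  44.3, -488.9,   -7.2]), np.float64(25.84), 'yaw0', np.float64(-168.16))
```

```bash
python3 - <<'E'
from h import *
o=[]
for n,(u,v,w,h) in(("top",(424,228,32,32)),("scene",(187,156,32,32))):
    c=cam(n);A=np.mean([r.camera(n)["image"].astype(np.float32) for _ in range(8)],0);np.save(f"pics/{n}ring.npy",A)
    B=A[v:v+h,u:u+w,::-1]*1.6
    B=cv2.resize(B,None,fx=12,fy=12,interpolation=cv2.INTER_CUBIC)
    o.append(np.clip(B,0,255).astype(np.uint8))
    for X,col in(((.521,-.2372,.062),(255,255,0)),((.521,-.2372,.084),(255,255,255))):
        q=(proj(c,X)-[u,v]+.5)*12;cv2.circle(o[-1],tuple(int(i) for i in q),3,col,-1);print(n,q)
    for yaw in (-10,-20):
        a=np.radians(yaw);ps=[tuple(int(i) for i in (proj(c,(.521+k*np.cos(a),-.2372+k*np.sin(a),.062))-[u,v]+.5)*12) for k in(.008,.022)];cv2.line(o[-1],*ps,(255,0,255) if yaw==-10 else (0,255,0),1)
    th=np.linspace(0,6.283,60);ps=np.array([(proj(c,(.521+.022*np.cos(a),-.2372+.022*np.sin(a),.062))-[u,v]+.5)*12 for a in th]).astype(np.int32);cv2.polylines(o[-1],[ps],True,(255,200,0),1)
cv2.imwrite("pics/z4.png",np.hstack(o))
E
```

```text
top [191.64796756 202.51597367]
top [211.08358616 187.0422845 ]
scene [200.75253861 203.58151171]
scene [180.94371958 141.62386943]
```

View pics/z4.png

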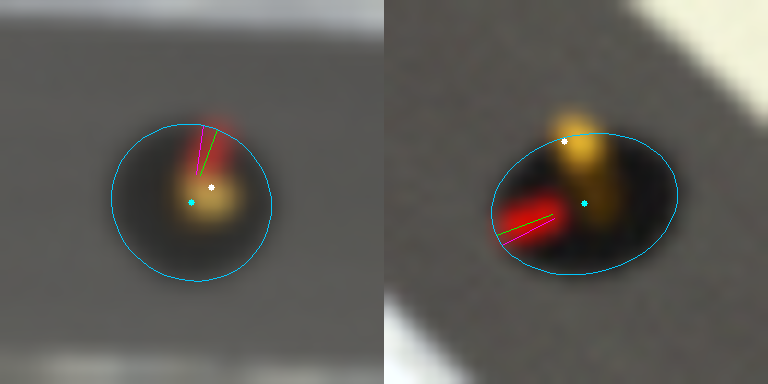

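The collar circle drawn at axis (0.521,-0.2372) fits both views. The red mark lies beyond the -20° line in both: top about (212,150), scene about (530,219). I'll compute the angle numerically.

```bash
python3 - <<'E'
from h import *
from scipy.optimize import least_squares
C={n:cam(n) for n in("top","scene")};ctr=np.array([.521,-.2372])
for n,(u,v,w,h) in(("top",(424,228,32,32)),("scene",(187,156,32,32))):
    A=np.load(f"pics/{n}ring.npy")[v:v+h,u:u+w];V,U=np.mgrid[v:v+h,u:u+w]
    W=np.clip(A[...,0]-1.5*A[...,1]-8,0,None);W[W<.15*W.max()]=0
    cu,cv=(U*W).sum()/W.sum(),(V*W).sum()/W.sum();p=ray(C[n],cu,cv,.062)[:2];d=p-ctr
    print(n,cu,cv,p,np.degrees(np.arctan2(d[1],d[0])),np.linalg.norm(d))
    # long axis of the mark on the plane
    P=np.array([ray(C[n],a,b,.062)[:2] for a,b in zip(U[W>0],V[W>0])]);k=np.cov(P.T,aweights=W[W>0]);e=np.linalg.eigh(k);x=e[1][:,1];print(" axis",np.degrees(np.arctan(x[1]/x[0])),np.sqrt(e[0]))
    # collar: gray darker than deck; symmetric edge fit
    g=A.mean(2);dk=np.median(g)
    def res(q):
        th=np.radians(np.arange(0,360,6));o=[]
        for k in np.linspace(.016,.028,13):
            pts=np.array([proj(C[n],(q[0]+k*np.cos(a),q[1]+k*np.sin(a),.062)) for a in th]).astype(np.float32)-[u,v]
            o.append(cv2.remap(g,pts[:,0].astype(np.float32)[None],pts[:,1].astype(np.float32)[None],1)[0])
        return np.array(o)
    best=min(((-np.median(res(ctr+[a,b])[9:].mean(0)-res(ctr+[a,b])[:4].mean(0)),a,b) for a in np.arange(-.004,.0041,.001) for b in np.arange(-.004,.0041,.001)))
    print(" collar offset",best)
E
```

```text
top 440.983989021043 240.23124428179324 [ 0.53510652 -0.24254211] -20.74157505454082 0.015084162398913852
 axis -25.247250799777422 [0.00243458 0.00330877]
 collar offset (np.float32(-19.781725), np.float64(0.0), np.float64(0.0))
scene 198.9141467862027 173.81720103327763 [ 0.53268549 -0.24213385] -22.890427805454205 0.012684383141493642
 axis -7.178022789720866 [0.00336482 0.00402977]
 collar offset (np.float32(-28.845367), np.float64(0.0), np.float64(0.001))
```

```bash
python3 -c "
from h import *
print(rel([.521,-.237,.14],158))"
python3 -m crank '[[[44,-489,-7,34,-1],[44,-489,-7,34,-1],[44,-489,-7,34,-1],[44,-489,-7,34,-1],[44,-489,-7,34,-1],[44,-489,-7,34,-1],[44,-489,-7,34,-1],[44,-489,-7,34,-1],[44,-489,-7,34,-1],[44,-489,-7,34,-1],[44,-489,-7,34,-1],[44,-489,-7,34,-1],[44,-489,-7,34,-1],[44,-489,13,34,-1],[44,-489,13,34,-1],[44,-489,13,34,-1],[44,-489,13,34,-1]]]'
python3 - <<'E'
from h import *
o=[];p=r.read_state()["ee_pos"];y=rel([.521,-.237,.1],158);print(y)
a=np.radians(y[3]-180);d=np.array([np.cos(a),np.sin(a),0])
for n,(u,v,w,h) in(("top",(420,220,40,40)),("scene",(180,140,40,40))):
    c=cam(n);A=np.mean([r.camera(n)["image"].astype(np.float32) for _ in range(6)],0)
    B=np.clip(cv2.resize(A[v:v+h,u:u+w,::-1]*1.8,None,fx=10,fy=10,interpolation=cv2.INTER_CUBIC),0,255).astype(np.uint8)
    def P(X):return tuple(int(i) for i in (proj(c,X)-[u,v]+.5)*10)
    b=p-[0,0,.0207]
    for z in(0,.018):cv2.polylines(B,[np.array([P(b+[.027*np.cos(t),.027*np.sin(t),z]) for t in np.linspace(0,6.28,50)])],True,(255,200,0),1)
    cv2.line(B,P(b+[0,0,.042]),P(b+[0,0,.042]+.02*d),(0,255,0),1)
    cv2.circle(B,P((.521,-.237,.084)),3,(255,255,255),-1);o.append(B)
cv2.imwrite("pics/z5.png",np.hstack(o))
E
```

```text
(array([  43.8, -488.6,   12.5]), np.float64(33.85), 'yaw0', np.float64(-168.15))
time: 10.4
ee_pos: [0.5213, -0.2369, 0.1403]
eef_rot: [0.192, 0.981, 0.0, 0.0]
ft_force: [-0.1, -0.1, -0.6]
width: 0.012
grip_force: 45.2
(array([ 0.3, -0.2, 40.3]), np.float64(-0.1), 'yaw0', np.float64(157.9))
```

View pics/z5.png

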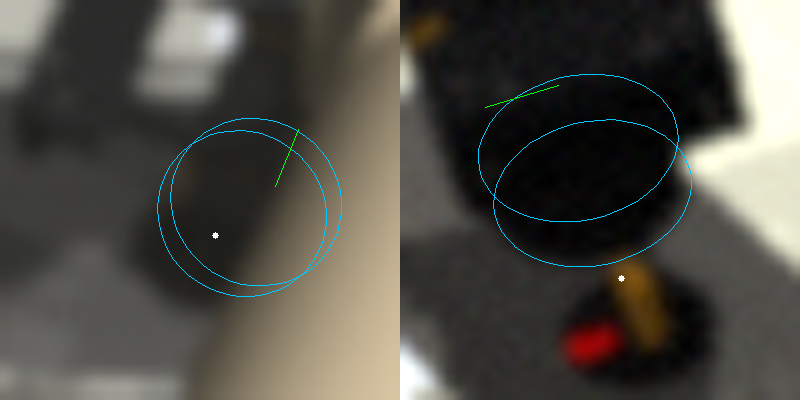

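```bash
python3 - <<'E'
from h import *
p=r.read_state()["ee_pos"];b=p-[0,0,.0207];c=cam("scene");u,v,w,h=175,135,55,50
A=np.mean([r.camera("scene")["image"].astype(np.float32) for _ in range(10)],0).mean(2)
# sub-pixel edge on lower arc: in image, ellipse of bottom circle, angles in lower part
th=np.linspace(0,2*np.pi,72,endpoint=False)
def prof(off,k):
    q=np.array([proj(c,b+[off[0]+k*np.cos(t),off[1]+k*np.sin(t),0]) for t in th]).astype(np.float32);return cv2.remap(A.astype(np.float32),q[:,0][None].copy(),q[:,1][None].copy(),1)[0]
cen=proj(c,b);q=np.array([proj(c,b+[.027*np.cos(t),.027*np.sin(t),0]) for t in th])
low=(q[:,1]>cen[1]-1)
ks=np.arange(.018,.040,.0005);T=np.array([prof((0,0),k) for k in ks]);G=np.gradient(T,axis=0)
e=ks[np.argmax(G,0)];s=G.max(0)
for t,x,y,l,qq in zip(th,e,s,low,q):
    if l: print(round(np.degrees(t)),round(x*1e3,1),round(float(y),1),((qq-[180,140]+.5)*10).astype(int)+[400,0])
G=np.clip(cv2.resize(A[v:v+h,u:u+w]*3.5,None,fx=12,fy=12,interpolation=cv2.INTER_CUBIC),0,255).astype(np.uint8)
P=lambda X:tuple(int(i) for i in (proj(c,X)-[u,v]+.5)*12)
G=cv2.cvtColor(G,cv2.COLOR_GRAY2BGR)
for z in(0,):cv2.polylines(G,[np.array([P(b+[.027*np.cos(t),.027*np.sin(t),z]) for t in th])],True,(255,200,0),1)
cv2.imwrite("pics/z6.png",G)
E
```

```text
0 27.0 1.7 [515 246]
5 25.0 1.7 [521 250]
10 25.0 1.8 [527 254]
15 25.5 1.6 [534 257]
20 25.0 1.7 [541 260]
25 25.0 2.0 [548 262]
30 26.0 1.7 [556 264]
35 23.5 1.6 [564 266]
40 25.5 1.6 [573 266]
45 25.5 1.2 [582 266]
50 25.0 1.1 [590 266]
55 26.0 1.1 [599 265]
60 25.5 1.6 [608 263]
65 26.5 1.9 [616 261]
70 25.0 1.9 [624 259]
75 23.0 2.0 [633 255]
80 24.5 1.5 [640 252]
85 26.0 1.9 [648 248]
90 25.5 2.2 [655 243]
95 23.5 2.4 [661 238]
100 25.5 2.5 [667 233]
105 26.0 2.5 [673 228]
110 25.5 2.6 [678 222]
115 25.5 2.5 [682 216]
120 39.5 3.2 [685 210]
125 39.5 4.6 [688 203]
130 38.5 3.4 [690 197]
135 26.5 4.3 [691 190]
140 26.0 6.3 [692 184]
310 38.0 3.4 [497 187]
315 36.5 3.4 [495 194]
320 36.0 3.3 [494 200]
325 35.5 2.7 [494 207]
330 33.5 2.1 [495 213]
335 31.0 1.7 [497 219]
340 27.5 1.7 [499 225]
345 27.0 1.7 [502 231]
350 26.0 1.8 [506 236]
355 26.5 1.8 [510 241]
```

View pics/z6.png

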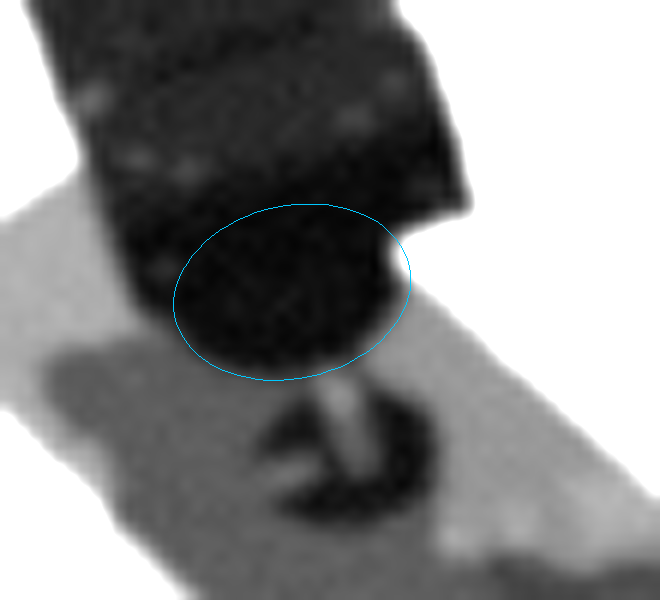

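The dark knob's lower edge follows the predicted circle to within about 1 mm, and the axis agrees with the shaft. I'll descend and watch the force.

```bash
python3 -m crank '[[[0,0,15,0,-1],[0,0,28,0,-1],[0,0,33,0,-1],[0,0,36,0,-1],[0,0,38,0,-1],[0,0,39,0,-1],[0,0,39,0,-1]]]' 
python3 -m crank '[[[0,0,1,0,-1],[0,0,2,0,-1],[0,0,3,0,-1],[0,0,3,0,-1]]]'
```

```text
time: 12.35
ee_pos: [0.5208, -0.2373, 0.1007]
eef_rot: [0.192, 0.981, 0.0, -0.0]
ft_force: [-2.5, 1.3, 1.4]
width: 0.012
grip_force: 45.0
time: 12.75
ee_pos: [0.5209, -0.2373, 0.0976]
eef_rot: [0.192, 0.981, 0.0, 0.0]
ft_force: [-3.1, 2.2, 5.1]
width: 0.0113
grip_force: 45.0
```

```bash
python3 -c "
from bench import r
print(r.read_state()['torque'])"; python3 -m crank '[[[0.4,0,0,0,-1],[0.8,0,0,0,-1],[0.8,0,0,0,-1]]]'; python3 -c "
from bench import r
print(r.read_state()['torque'])"
```

```text
[0.58236194 0.74722395 0.05124276]
time: 13.05
ee_pos: [0.5206, -0.237, 0.0979]
eef_rot: [0.192, 0.981, 0.0, 0.001]
ft_force: [-1.1, 1.6, 3.7]
width: 0.0119
grip_force: 45.1
[0.55292397 0.2945024  0.0689555 ]
```

```bash
python3 -m crank '[[[0.4,0.4,0,-1.5,-1],[0.5,0.4,0,-3,-1],[0.5,0.4,0,-3,-1]]]'; python3 -c "
from bench import r
print(r.read_state()['torque'])";  python3 -m crank '[[[0,0,1,0,-1],[0,0,2,0,-1],[0,0,3,0,-1],[0,0,3,0,-1]]]'; python3 -c "
from bench import r
print(r.read_state()['torque'])"
```

```text
time: 13.35
ee_pos: [0.5197, -0.2365, 0.0972]
eef_rot: [0.166, 0.986, 0.0, -0.0]
ft_force: [0.2, 0.8, -1.0]
width: 0.0118
grip_force: 45.2
[ 0.23060885 -0.08200768 -0.01639096]
time: 13.75
ee_pos: [0.5197, -0.2365, 0.0943]
eef_rot: [0.166, 0.986, 0.0, -0.0]
ft_force: [-0.2, 1.3, -1.7]
width: 0.011
grip_force: 45.2
[ 0.28355607 -0.02650655  0.01103538]
```

Now it slides freely, with no vertical load. I'll continue down to home and press.

```bash
python3 -m crank '[[[0,0.4,1,0,-1],[0,0.4,2,0,-1],[0,0.4,3,0,-1],[0,0.4,3,0,-1]]]' 60;  python3 -m crank '[[[0,0,1,0,-1],[0,0,2,0,-1],[0,0,3,0,-1],[0,0,3,0,-1]]]';python3 -m crank '[[[0,0,1,0,-1],[0,0,2,0,-1],[0,0,3,0,-1],[0,0,3,0,-1]]]'
```

```text
time: 14.15
ee_pos: [0.5198, -0.2363, 0.0914]
eef_rot: [0.166, 0.986, -0.0, -0.0]
ft_force: [0.3, -0.3, -0.9]
width: 0.0116
grip_force: 60.2
time: 14.55
ee_pos: [0.52, -0.2363, 0.0887]
eef_rot: [0.166, 0.986, -0.0, 0.0]
ft_force: [-0.8, -0.8, 3.2]
width: 0.0114
grip_force: 60.2
time: 14.95
ee_pos: [0.52, -0.2363, 0.0858]
eef_rot: [0.166, 0.986, 0.0, 0.0]
ft_force: [-2.5, -0.2, 7.2]
width: 0.0116
grip_force: 60.2
```

```bash
python3 -m crank '[[[0.3,0,1,0,-1],[0.3,0,2,0,-1],[0.3,0,2,0,-1],[0.3,0,2,0,-1],[0.3,0,2,0,-1]]]'; python3 -m crank '[[[0,0,0.5,0,-1],[0,0,1,0,-1],[0,0,1,0,-1],[0,0,1,0,-1]]]'
```

```text
time: 15.45
ee_pos: [0.52, -0.2363, 0.0842]
eef_rot: [0.166, 0.986, 0.0, 0.001]
ft_force: [-3.2, 0.7, 9.4]
width: 0.0111
grip_force: 60.3
time: 15.85
ee_pos: [0.52, -0.2364, 0.0835]
eef_rot: [0.166, 0.986, 0.0, 0.001]
ft_force: [-3.7, 0.2, 11.7]
width: 0.0117
grip_force: 60.3
```

```bash
python3 - <<'E'
from h import *
t=cam("top");s=cam("scene")
cv2.imwrite("pics/z7.png",np.clip(np.hstack([crop(t,235,205,110,100,3.6),crop(s,150,110,110,100,3.6)]).astype(float)*1.6,0,255).astype(np.uint8))
st=r.read_state();print(st["time"],st["ee_pos"],st["ft_force"],st["torque"],st["joint_vel"])
E
```

```text
15.95 [ 0.52005686 -0.23632786  0.08345594] [-3.76166095  0.81612259 12.29625146] [2.43441165e-01 8.29072785e-01 4.03395848e-04] [ 5.46696827e-05  2.44618872e-04 -1.21439684e-03 -1.38106383e-03
 -5.48796501e-04  2.65888440e-05  9.05200598e-05]
```

View pics/z7.png

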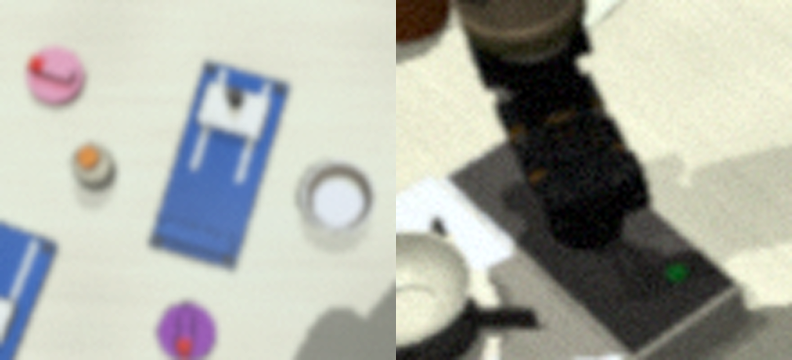

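The clamp is empty with its jaw open (post at crop (235,98)). The glue bottle (90,165) and pot (335,200) haven't moved. The knob is on the shaft, just above the deck, at (585,225), held at about 12 N.

```bash
python3 -c "
from bench import r
print(r.close_job())"
```

```text
the job is handed in; nothing more can be done
None
```

I opened the clamp jaw about 42 mm, lifted the knob out, aligned it with the red mark and pushed it home on the shaft. I handed the job in still gripping it, pressed down by my estimate 6–7 mm (about 12 N measured).

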